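# Stop and lock the turning cake turntable

## Robot

A 6-joint arm with a two-finger parallel gripper is mounted at the origin on a cart in front of the work surface, level with it; the furniture and walls round the work are solid. World frame = base frame: x ahead of the robot, y to its left, z up, the work surface at z = 0. Lengths are in m, angles in rad, forces in N, time in s.
With the tool pointing down it reaches from about 0.35 to 0.775 m from the base axis. Payload 5.5 kg.
Tool frame: the origin (TCP) lies on the centre line of the jaws, within the pads' length; the fingertips stand 11 mm ahead of it and the grasp point (between the pads) lies 8 mm behind it; z points along the fingers, y is the line along which they close (so a half turn about z gives the same grasp; the last joint's range is limited). The gripper opens to 85 mm and grips with 20 to 120 N. Pads are 22 mm wide; open, the fingers measure 114 mm over their backs; the gripper's body (76 mm by 85 mm) begins 54 mm behind the grasp point. The pads swing forward as they close: fully open they stand 13 mm farther back than shut.
Start: joints at [-1.466, 0.313, 0.046, 1.304, 0, 1.431], TCP at [0.139, -0.558, 0.242] pointing down, gripper open.
Joint ranges: [-2.76, 2.76], [-0.86, 1.69], [-1.03, 1.26], [-2.2, 2.34], [-1.47, 1.5], [-3.14, 3.14]. Speed limits (rad/s): [2.57, 2.57, 3.14, 3.14, 3.14, 3.14].

## Interface

Orientations are given as a unit quaternion [w, x, y, z].
In Python, from workcell import get_state, eyes, env gives the robot as it stands.
- The arm moves only by the shell command python3 -m inch 'ROWS' [OPENING] [FORCE]. ROWS is JSON, one flat list of numbers, 4 for each row, row after row: the shift along the tool's x, y, z in cm, then the turn about the tool's z in rad. A call has exactly 5 rows; each row shifts and turns the commanded pose from where the row before left it, along the tool's axes as they then stand; what a row does not reach is not made up. A row lasts 1/12 s, in which the tool goes at most 41.7 mm and 7.16 degrees, less where a joint would pass 70% of its speed; a pose out of reach is approached as far as the arm can. A call is refused whole if a number of a shift passes 4.17 or a number of a turn 0.125, either way. A call with a gripper value outside its range is refused whole. OPENING is the opening, from -1 (shut) to 1 (fully open), set as the call begins (- or left out, the last holds). The fingers move at their own pace and stop on an object; FORCE is the grip in N (left out, the last holds). Time passes only in rows, so rows that do not move let the fingers close, or fill a call up. It gives the time, the measured TCP pose, the force, the opening and the grip force at its end, in the units of the state.
- get_state(): the state, without advancing time (a new reading comes with each control period).
- eyes.read_camera(name): name is "side" or "top"; returns the picture (480x640x3 uint8, red, green, blue); there is no depth.
- eyes.camera_info(name): a dict with "fovy" (degrees; the focal length in pixels is half the picture's height over the tangent of half this angle, whatever the lens; pixels are square), "cx", "cy" (the principal point, pixels), "xyz" and "orientation" of the camera in the world. Camera axes: x right, y down, z forward; pixel columns grow to the right and rows downward; lengths in m; the calibration is good to about 2 mm. A picture is of the moment at which its call begins. camera_info takes no time and is no camera call.
- env.hand_in(): hands the job in; it is judged then, once.
The state is a dict: "clock": time; "joint_pos": joint angles; "qvel": joint speeds; "tau": joint torques, N m; "tcp_pos": TCP position; "orientation": TCP orientation; "wrist_force": force on the tool from outside, world axes, zero at the start; "ft_torque": the same for the moment, N m; "finger_gap": finger opening in m; "grip_force": force on a finger pad.
Only numpy, scipy, OpenCV 4.12 (cv2) and the standard library are available. Lean on these libraries where they do the work, as an engineer would, in place of code of your own. Each camera call takes 0.05 s, during which the arm holds its last target. There are 200 camera calls.

## Task

The motorised cake turntable is still running. Take the locking pin out of its wooden stand and rub its tip lightly on top of the turning platter to brake it to a slow creep, so that the platter's hole comes to a stop over the fixed forked slot below; then push the pin gently through hole and slot, fully home with its collar on the platter, and let go. Do not press or jam the pin hard against the turntable, and leave the drinking glasses and the bowl where they stand.

Things in the scene. Friction and masses are not known exactly. Their poses are not given: they have to be found in the camera images.
- turntable: fixed base of a cake turntable standing on the worktop: white round foot (196 mm across) with a dark forked lug that sticks out radially under the platter along the base's own -x and shows 35 mm beyond the platter's rim. Origin: centre of the underside of the foot, on the platter's vertical axis; z up.
- slot (a point): point in the fixed slot between the two prongs of the lug, 90 mm from the platter's axis along the base's -x, at the level of the prongs' tops (28.5 mm above the worktop). The slot is 16 mm wide, runs radially (base x) from 70 mm to beyond the rim and is open at its outer end, 18 mm deep, with 10 mm of free space under it.
- platter (a joint): platter angle, rad, grows counterclockwise seen from above, not wrapped: the hole is over the slot at 0 and every multiple of 2 pi. A weak motor (0.2 N m) always drives it that way: about 1.3 rad/s when free, regained within half a second of being let go. A drag of about 2.2 N at the hole's radius stalls it (harmless); less lets it creep.
- hole (a point): centre of the one hole through the platter, at its top face, 90 mm from the axis, turning with it. The platter is a flat aluminium disc, 250 mm across, 10 mm thick, its top 44 mm above the worktop. The hole is 24 mm long radially (78 to 102 mm from the axis) and 20 mm wide across at its middle. Pressing the pin on the top with 3 to 5 N about stalls it; the contact is stiff (some 1 N per 0.1 mm).
- pin: locking pin, 74 mm tall, 45 g, loose, standing upright in its stand at the start. Origin: centre of its lower tip; z runs up along the pin. Steel shaft 12 mm diameter from 0 to 34 mm (tip bevelled 2 mm), collar 30 mm diameter from 34 to 38 mm, black round grip 18 mm diameter from 38 to 74 mm. When home the collar's underside lies on the platter's top and the tip is 10 mm above the worktop.
- pin_stand: wooden block 56x56x42 mm fixed to the worktop, with one hole 15 mm in diameter and 37 mm deep in the middle of its top, in which the pin stands with its collar on the block. Origin: centre of its underside. Between stand and turntable the swan-neck tap rises behind the sink (x 0.53 to 0.69, y -0.1 to 0.01, top at z 0.30): pass in front of it.
- tumbler: clear drinking glass, 80 mm across, 90 mm tall, loose, behind the turntable; origin under its centre. Leave it.
- rice_bowl: white rice bowl, 115 mm across, 52 mm tall, loose, behind the turntable; origin under its centre. Leave it.
- glass: clear drinking glass, 78 mm across, 95 mm tall, loose, behind and right of the pin stand; origin under its centre. Leave it.
There are look-alikes about, which are no part of the job. What is shaped like the pin but purple is not meant.

How it is judged:
On the way:
1. the platter is braked to a creep (under 0.6 rad/s, less than half its free speed) by the pin rubbing on its top face, the tip not yet in the hole (contact force between pin and turntable above 0.4 N and velocity of joint platter below 0.6 rad/s and z of pin in the frame of turntable above 0.0425 m), for 0.2 s.
At the end, for the whole second after the job is handed in: The pin stands in hole and slot, its collar within 3 mm of the platter's top, leaning less than 0.2 rad (its play in the slot), released; the hole is over the slot within 10 mm and platter and pin are at rest (z of pin in the frame of slot below -0.0155 m and horizontal distance between pin and slot below 0.014 m and horizontal distance between hole and slot below 0.01 m and angle between pin's own z axis and vertical below 0.2 rad and velocity of joint platter between -0.05 and 0.05 rad/s and linear speed of pin below 0.02 m/s); the robot touches nothing.
It fails at once if the pin is pressed or jammed against the turntable with more than 25 N (contact force between pin and turntable above 25 N).
It fails at once if a drinking glass or the bowl is moved more than 20 mm (distance of any of tumbler, rice_bowl, glass from where it was at the start of the episode above 0.02 m).
It also fails if it takes over 72 s, if anything falls off the work surface, if the arm or the gripper's body presses on something with over 40 N, if the wrist force passes 120 N, or if a joint passes its speed limit or range.

## Working session

There is one attempt and no reset: what is moved stays moved. The work goes in short steps, Python scripts to look and compute and a shell command to move; the robot and the scene stay as the last step left them, time stands still between calls to the robot, and variables do not carry over. Pictures are saved under pics/ and viewed, at most 10 in all, crops included, and the job is handed in when it is done.

```bash
mkdir -p pics; ls; cat > h.py <<'E'
import numpy as np,cv2
from scipy.spatial.transform import Rotation as R
from workcell import get_state, eyes, env
def cam(n):
    i=eyes.camera_info(n); f=240/np.tan(np.radians(i['fovy'])/2); q=i['orientation']
    return i,f,R.from_quat([q[1],q[2],q[3],q[0]]).as_matrix()
def ray(n,u,v,z):
    i,f,M=cam(n); d=M@np.array([(u-i['cx'])/f,(v-i['cy'])/f,1]); o=np.array(i['xyz'])
    return o+d*(z-o[2])/d[2]
def pix(n,p):
    i,f,M=cam(n); c=M.T@(np.array(p)-np.array(i['xyz'])); return c[:2]/c[2]*f+[i['cx'],i['cy']]
def shot(n,name=None):
    im=cv2.cvtColor(np.array(eyes.read_camera(n)),cv2.COLOR_RGB2BGR)
    if name: cv2.imwrite('pics/'+name+'.png',im)
    return im
E
python3 - <<'E'
from h import *
for n in('top','side'): shot(n,n+'0'); print(eyes.camera_info(n))
s=get_state(); print(s)
E
```

```text
pics
{'fovy': 44.119969885803506, 'cx': 328.6040538262186, 'cy': 236.05330856470536, 'xyz': array([0.24011105, 0.00965654, 1.53428614]), 'orientation': array([-0.06341139,  0.71098386, -0.6972379 ,  0.06588064])}
{'fovy': 57.85056538596491, 'cx': 317.9315850074684, 'cy': 241.36724121049798, 'xyz': array([ 0.32116105, -0.90832694,  0.67330549]), 'orientation': array([-0.47481475,  0.8731048 , -0.09796193,  0.05140439])}
{'clock': 0.1, 'joint_pos': array([-1.46560453e+00,  3.13941062e-01,  4.50718381e-02,  1.30360862e+00,
       -2.34385069e-05,  1.43121013e+00]), 'qvel': array([ 0.00092802, -0.00128805,  0.00348895,  0.0008896 , -0.00071301,
       -0.00024539]), 'tau': array([ 3.82440092e-03, -4.81722379e+01,  2.99245691e+01,  1.26009193e-02,
       -1.91717072e-05, -8.17186191e-06]), 'tcp_pos': array([ 0.13928987, -0.55740839,  0.24148058]), 'orientation': array([-8.40837735e-04,  9.92519459e-01,  1.22083646e-01,  2.74050128e-06]), 'wrist_force': array([0.73630713, 0.40079274, 0.5013005 ]), 'ft_torque': array([-0.02927378,  0.01209989, -0.01771006]), 'grip_force': 0.0, 'finger_gap': 0.08508340341359526}
```

View pics/top0.png

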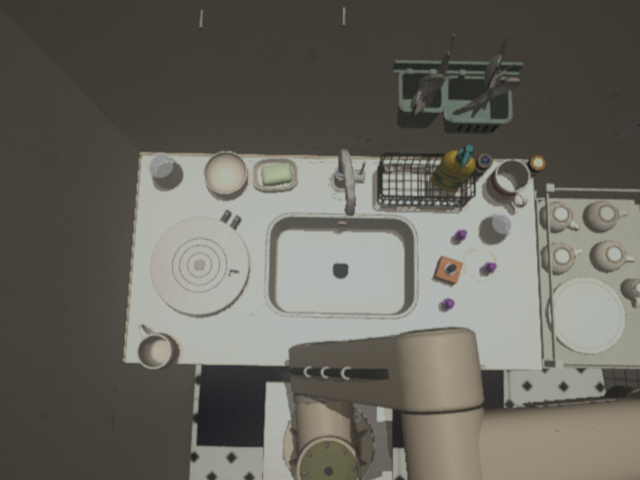

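View pics/side0.png

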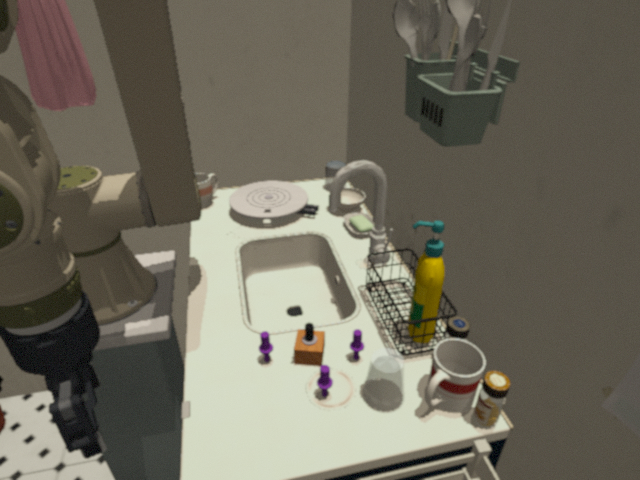

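Top view: the orange stand is at (449,270), with the black-gripped pin in it at about (452,268). The purple look-alikes at (461,235), (490,268) and (448,303) are out because the real pin has a black grip. The turntable is at (200,266) with its lug at (232,220). In the side view the pin is at (309,334). I'll confirm with an enlarged crop.

```bash
python3 - <<'E'
from h import *
t=cv2.imread('pics/top0.png'); s=cv2.imread('pics/side0.png')
a=cv2.resize(t[205:325,140:260],(400,400),interpolation=cv2.INTER_CUBIC)
b=cv2.resize(t[225:315,420:510],(400,400),interpolation=cv2.INTER_CUBIC)
cv2.imwrite('pics/crop1.png',np.hstack([a,b]))
hs=cv2.cvtColor(t,cv2.COLOR_BGR2HSV)
m=((hs[...,0]<16)&(hs[...,1]>130)&(hs[...,2]>70)).astype(np.uint8)
m[:, :425]=0;m[:,470:]=0;m[:250]=0;m[290:]=0
c=max(cv2.findContours(m,0,2)[0],key=cv2.contourArea); r=cv2.minAreaRect(c); print(r, ray('top',*r[0],.042))
bx=cv2.boxPoints(r);print([ray('top',*p,.042)[:2].round(4) for p in bx])
g=cv2.cvtColor(t,cv2.COLOR_BGR2GRAY)
print(g[258:280:1,440:464])
E
```

```text
Traceback (most recent call last):
ValueError: max() iterable argument is empty
```

View pics/crop1.png

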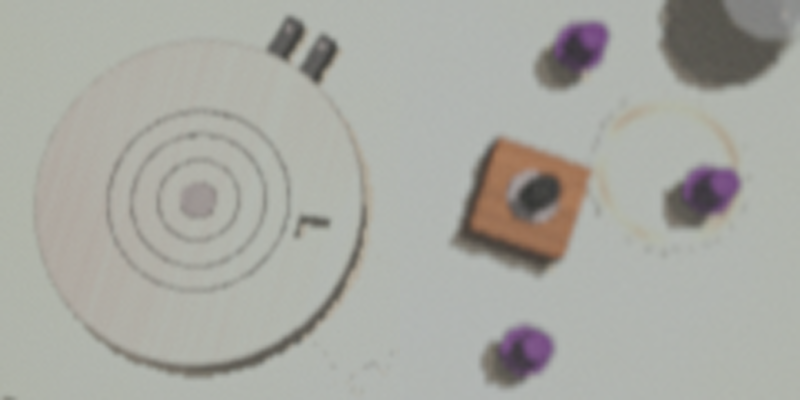

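The crop confirms it: the black-gripped pin with a steel collar stands in the orange block at top px (452,268). The lug's prongs are at about px (231,219), and the platter's hole is the dark "L" edge near (233,272).

```bash
cat > m.py <<'E'
from h import *
t=cv2.imread('pics/top0.png'); hs=cv2.cvtColor(t,cv2.COLOR_BGR2HSV)
def sub(m,x0,x1,y0,y1):
    o=np.zeros(m.shape,np.uint8); o[y0:y1,x0:x1]=m[y0:y1,x0:x1]; return o
print(hs[277,449],hs[268,452])
m=sub((hs[...,0]<20)&(hs[...,1]>90)&(hs[...,2]>110),430,470,250,290)
c=max(cv2.findContours(m,0,2)[0],key=cv2.contourArea); r=cv2.minAreaRect(cv2.convexHull(c)); print(r, ray('top',*r[0],.042))
bx=cv2.boxPoints(r);print([ray('top',*p,.042)[:2].round(4) for p in bx])
d=sub((hs[...,2]<75),443,462,258,280)
d=d&(1-cv2.erode(1-m,None)*0)
n,l,st,ce=cv2.connectedComponentsWithStats(d); print(st,ce)
# collar of pin
g=hs[...,2]
# prongs
p=sub(g<100,218,246,205,235); n,l,st,ce=cv2.connectedComponentsWithStats(p); print(st,ce)
# platter by edge: gradient ring via Hough
gg=cv2.GaussianBlur(cv2.cvtColor(t,cv2.COLOR_BGR2GRAY),(0,0),1)
for (lo,hi) in((24,31),(46,54)):
    h=cv2.HoughCircles(gg[205:330,140:262],cv2.HOUGH_GRADIENT_ALT,1,1,param1=60,param2=.5,minRadius=lo,maxRadius=hi)
    if h is not None: print(lo,[(x+140,y+205,rr) for x,y,rr in h[0].reshape(-1,3)[:3]])
s=g[260:272,195:206]; 
hub=sub((hs[...,1]>hs[280:290,200:205,1].mean()+8),190,210,256,276); n,l,st,ce=cv2.connectedComponentsWithStats(hub); print(st,ce)
print('proj',[pix('top',[.55,y,.044]) for y in (.2,.3,.4)])
E
python3 m.py
```

```text
[ 12 115 155] [30 11 69]
((448.5000305175781, 269.5), (21.50348472595215, 20.871028900146484), 18.434946060180664) [ 0.43623594 -0.29890399  0.042     ]
[array([ 0.419 , -0.2644]), array([ 0.47  , -0.2819]), array([ 0.4536, -0.3336]), array([ 0.4027, -0.3158])]
[[     0      0    640    480 307159]
 [   447    265      8      8     41]] [[319.48249604 239.49615997]
 [450.63414634 268.26829268]]
[[     0      0    640    480 307100]
 [   222    211      9     11     48]
 [   231    218     10     11     52]] [[319.52884077 239.50634647]
 [226.0625     216.72916667]
 [235.42307692 223.03846154]]
24 [(np.float32(200.0), np.float32(264.0), np.float32(27.07313)), (np.float32(191.0), np.float32(263.0), np.float32(27.431665)), (np.float32(199.0), np.float32(256.0), np.float32(27.542841))]
46 [(np.float32(200.0), np.float32(264.0), np.float32(49.948944))]
[[     0      0    640    480 307200]] [[319.5 239.5]]
proj [array([253.77550924, 221.60941764]), array([214.84530663, 220.84180371]), array([175.90640239, 220.0740182 ])]
```

```bash
cat > m2.py <<'E'
from h import *
t=cv2.imread('pics/top0.png'); g=cv2.GaussianBlur(cv2.cvtColor(t,cv2.COLOR_BGR2GRAY),(0,0),.7).astype(np.float32)
print('pin grip',[ray('top',450.63,268.27,z).round(4) for z in(.06,.082)])
c=ray('top',200,264.5,.044)
for it in range(4):
    P=[]
    for a in np.arange(0,2*np.pi,.05):
        rs=np.arange(.060,.078,.0005)
        px=np.array([pix('top',c+[r*np.cos(a),r*np.sin(a),0]) for r in rs],np.float32)
        v=cv2.remap(g,px[None,:,0],px[None,:,1],cv2.INTER_LINEAR)[0]
        k=v.argmin(); P.append((rs[k],a))
    P=np.array(P); med=np.median(P[:,0]); P=P[abs(P[:,0]-med)<.004]
    A=np.c_[np.cos(P[:,1]),np.sin(P[:,1]),np.ones(len(P))]; s=np.linalg.lstsq(A,P[:,0],rcond=None)[0]
    c=c+[s[0],s[1],0]; print(c,s[2],len(P))
p1=ray('top',226.06,216.73,.0285);p2=ray('top',235.42,223.04,.0285); mid=(p1+p2)/2
d=mid-c; d[2]=0; print(p1,p2,'gap',np.linalg.norm(p1-p2),'dist',np.linalg.norm(d)); d/=np.linalg.norm(d)
n=(p1-p2)/np.linalg.norm(p1-p2); print('perp check',n@d)
print('dir',d,np.degrees(np.arctan2(d[1],d[0])),'slot',c+.09*d)
h=ray('top',233,272,.044)-c; print('hole r,ang',np.hypot(*h[:2]),np.degrees(np.arctan2(h[1],h[0])))
# side check of the centre & slot
print('side pix centre,slot,pin',pix('side',c),pix('side',np.r_[(c+.09*d)[:2],.0285]),pix('side',[.436,-.299,.082]),'prong mid',pix('side',np.r_[mid[:2],.0285]))
E
python3 m2.py
```

```text
pin grip [array([ 0.4371, -0.3006,  0.06  ]), array([ 0.4341, -0.296 ,  0.082 ])]Traceback (most recent call last):
  File "m2.py", line 9, in <module>
    px=np.array([pix('top',c+[r*np.cos(a),r*np.sin(a),0]) for r in rs],np.float32)
                 ~~~^^^^^^^^^^^^^^^^^^^^^^^^^^^^^^^^^^^^^
  File "h.py", line 11, in pix
    i,f,M=cam(n); c=M.T@(np.array(p)-np.array(i['xyz'])); return c[:2]/c[2]*f+[i['cx'],i['cy']]
          ~~~^^^
  File "h.py", line 5, in cam
    i=eyes.camera_info(n); f=240/np.tan(np.radians(i['fovy'])/2); q=i['orientation']
ValueError: time passes only in moves, steps and waits
```

Too many camera_info calls; I'll cache it.

```bash
sed -i 's/^def cam/import functools\n@functools.lru_cache\ndef cam/' h.py; python3 m2.py; python3 -c "
from h import *
print(get_state()['clock'])"
```

```text
pin grip [array([ 0.4371, -0.3006,  0.06  ]), array([ 0.4341, -0.296 ,  0.082 ])]
[0.43603158 0.33376063 0.044     ] 0.06856380508711377 121
[0.43602068 0.33376293 0.044     ] 0.06861479497550974 122
[0.4360191  0.33375322 0.044     ] 0.06861098100395319 122
[0.43601173 0.33377868 0.044     ] 0.0685976286914534 122
[0.56472062 0.27449666 0.0285    ] [0.54847559 0.2493963  0.0285    ] gap 0.029898642552110746 dist 0.14036002626970667
perp check 0.03715290906994195
dir [ 0.85912187 -0.51177106  0.        ] -30.781871401288587 slot [0.5133327  0.28771928 0.044     ]
hole r,ang 0.08844100370957307 -101.18448797826244
side pix centre,slot,pin [267.90744172 196.0258419 ] [294.58137007 204.41660477] [307.60126978 323.56896374] prong mid [309.72945269 206.74358834]
0.1
```

```bash
cat > go.py <<'E'
import sys
from h import *
s=get_state(); q=s['orientation']; M=R.from_quat([q[1],q[2],q[3],q[0]]).as_matrix()
yaw=np.arctan2(M[1,0],M[0,0]); print('t',round(s['clock'],2),'tcp',s['tcp_pos'].round(4),'yaw',yaw.round(3),'zaxis',M[:,2].round(3),'F',s['wrist_force'].round(2),'gap',round(s['finger_gap'],4),'grip',s['grip_force'])
if len(sys.argv)>3:
    d=np.array([float(a) for a in sys.argv[1:4]])-s['tcp_pos']; print('tool cm',(M.T@d*100).round(2))
    if len(sys.argv)>4: print('turn',-(float(sys.argv[4])-yaw))
E
python3 go.py .436 -.299 .20 2.6
```

```text
t 0.1 tcp [ 0.1393 -0.5574  0.2415] yaw 0.245 zaxis [-0.     0.002 -1.   ] F [0.74 0.4  0.5 ] gap 0.0851 grip 0.0
tool cm [ 35.05 -17.87   4.19]
turn -2.3552221630582095
```

```bash
python3 -m inch '[3.5,-1.8,0.4,0, 3.5,-1.8,0.4,0, 3.5,-1.8,0.4,0, 3.5,-1.8,0.4,0, 3.5,-1.8,0.4,0]' 1 60; python3 -m inch '[3.5,-1.8,0.4,0, 3.5,-1.8,0.4,0, 3.5,-1.8,0.4,0, 3.5,-1.8,0.4,0, 3.5,-1.8,0.4,0]'
for i in 1 ; do python3 -m inch '[0,0,0,-0.12,0,0,0,-0.12,0,0,0,-0.12,0,0,0,-0.12,0,0,0,-0.12]'; done
python3 -m inch '[0,0,0,-0.12,0,0,0,-0.12,0,0,0,-0.12,0,0,0,-0.12,0,0,0,-0.12]'
python3 -m inch '[0,0,0,-0.12,0,0,0,-0.12,0,0,0,-0.12,0,0,0,-0.12,0,0,0,-0.12]'
python3 -m inch '[0,0,0,-0.12,0,0,0,-0.12,0,0,0,-0.12,0,0,0,-0.12,0,0,0,-0.08]'
python3 go.py .436 -.299 .12 2.6
```

```text
clock: 0.52
tcp_pos: [0.2881, -0.4266, 0.2217]
orientation: [-0.0, 0.993, 0.122, -0.0]
wrist_force: [0.6, -0.5, -0.7]
finger_gap: 0.0853
grip_force: 0.0
clock: 0.93
tcp_pos: [0.4363, -0.2967, 0.2019]
orientation: [-0.0, 0.993, 0.122, -0.0]
wrist_force: [0.1, -0.3, 0.1]
finger_gap: 0.0852
grip_force: 0.0
clock: 1.35
tcp_pos: [0.4352, -0.2979, 0.2018]
orientation: [-0.0, 0.911, 0.413, -0.0]
wrist_force: [-0.3, -0.5, 0.4]
finger_gap: 0.0855
grip_force: 0.0
clock: 1.77
tcp_pos: [0.435, -0.2982, 0.2018]
orientation: [-0.0, 0.748, 0.663, -0.0]
wrist_force: [0.0, 0.2, -0.2]
finger_gap: 0.0854
grip_force: 0.0
clock: 2.18
tcp_pos: [0.435, -0.2982, 0.2018]
orientation: [-0.0, 0.519, 0.855, 0.0]
wrist_force: [-1.1, 1.3, -0.2]
finger_gap: 0.0853
grip_force: 0.0
clock: 2.6
tcp_pos: [0.435, -0.2982, 0.2018]
orientation: [-0.0, 0.262, 0.965, 0.0]
wrist_force: [-0.2, -0.2, 0.3]
finger_gap: 0.0855
grip_force: 0.0
t 2.6 tcp [ 0.435  -0.2982  0.2018] yaw 2.61 zaxis [-0.001  0.001 -1.   ] F [-0.23 -0.25  0.34] gap 0.0855 grip 0.0
tool cm [-0.13 -0.02  8.18]
turn 0.010428060975510967
```

```bash
python3 -m inch '[-0.1,0,2.6,0, 0,0,2.6,0, 0,0,2.6,0, 0,0,2.6,0, 0,0,1.6,0]'
python3 -m inch '[0,0,0.6,0, 0,0,0.6,0, 0,0,0.4,0, 0,0,0.3,0, 0,0,0,0]'
python3 go.py .436 -.299 .062 2.6
python3 - <<'E'
from h import *
s=shot('side'); cv2.imwrite('pics/s1.png',cv2.resize(s[270:400,230:400],(680,520),interpolation=cv2.INTER_CUBIC))
E
```

```text
clock: 3.02
tcp_pos: [0.4348, -0.2977, 0.0793]
orientation: [-0.002, 0.265, 0.964, 0.001]
wrist_force: [-0.5, 0.6, -0.1]
finger_gap: 0.0852
grip_force: 0.0
clock: 3.43
tcp_pos: [0.4364, -0.2992, 0.0636]
orientation: [0.0, 0.265, 0.964, -0.0]
wrist_force: [-0.3, -0.4, -0.5]
finger_gap: 0.0851
grip_force: 0.0
t 3.43 tcp [ 0.4364 -0.2992  0.0636] yaw 2.605 zaxis [ 0.001 -0.001 -1.   ] F [-0.34 -0.41 -0.46] gap 0.0851 grip 0.0
tool cm [ 0.05 -0.    0.16]
turn 0.004819520078699124
```

View pics/s1.png

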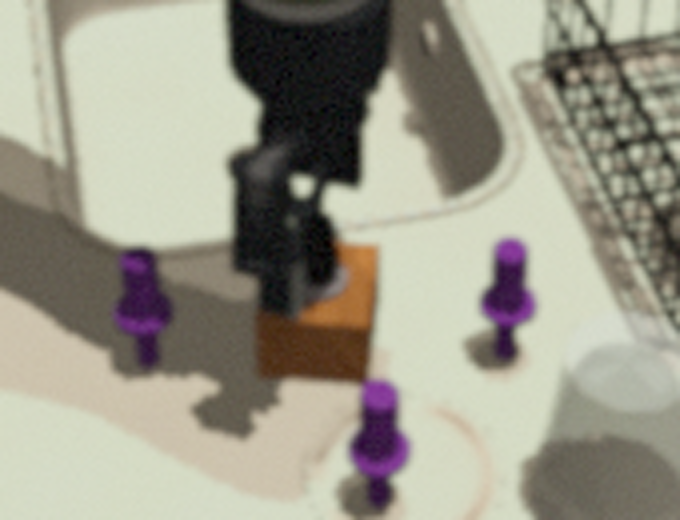

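The crop shows the open fingers straddling the black grip on the orange block, with all three purple look-alikes clear. The near finger is at crop (270,270) and the collar at (325,285). I'll close with moderate force.

```bash
python3 -m inch '[0,0,0.1,0, 0,0,0,0, 0,0,0,0, 0,0,0,0, 0,0,0,0]' -1 60; python3 -m inch '[0,0,0,0, 0,0,0,0, 0,0,0,0, 0,0,0,0, 0,0,0,0]'; python3 go.py
```

```text
clock: 3.9
tcp_pos: [0.4362, -0.2991, 0.0625]
orientation: [0.0, 0.265, 0.964, -0.0]
wrist_force: [-0.6, -0.8, 0.2]
finger_gap: 0.0254
grip_force: 0.0
clock: 4.32
tcp_pos: [0.4363, -0.2992, 0.0626]
orientation: [0.0, 0.265, 0.964, -0.0]
wrist_force: [-1.0, 0.7, 5.5]
finger_gap: 0.0166
grip_force: 58.7
t 4.32 tcp [ 0.4363 -0.2992  0.0626] yaw 2.605 zaxis [ 0.    -0.001 -1.   ] F [-0.97  0.7   5.53] gap 0.0166 grip 58.65029205568135
```

```bash
python3 -m inch '[0,0,-0.6,0, 0,0,-2,0, 0,0,-3,0, 0,0,-3.4,0, 0,0,-3,0]'; python3 go.py .425 .04 .18
python3 - <<'E'
from h import *
s=shot('side'); cv2.imwrite('pics/s2.png',cv2.resize(s[230:380,230:380],(600,600),interpolation=cv2.INTER_CUBIC))
E
```

```text
clock: 4.73
tcp_pos: [0.4358, -0.2986, 0.1837]
orientation: [-0.0, 0.265, 0.964, 0.0]
wrist_force: [1.3, -0.1, 0.4]
finger_gap: 0.0162
grip_force: 58.9
t 4.73 tcp [ 0.4358 -0.2986  0.1837] yaw 2.605 zaxis [-0.001  0.001 -1.   ] F [ 1.32 -0.12  0.37] gap 0.0162 grip 58.90386682469398
tool cm [18.24 28.54  0.4 ]
```

View pics/s2.png

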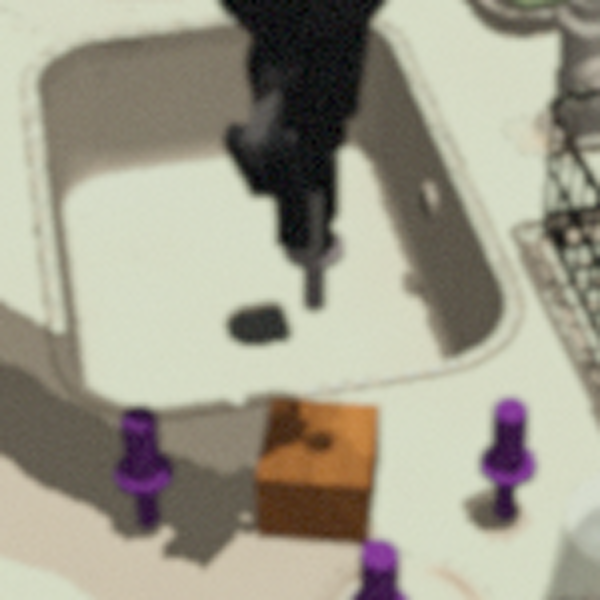

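The pin hangs upright in the jaws. Its tip is at crop (315,305), side px (308.7,306), and the stand is empty. I'll move in front of the tap.

```bash
python3 -c "
from h import *
print(pix('side',[.4358,-.2986,.129]))"
python3 -m inch '[1.8,2.8,0,0, 2.1,3.2,0,0, 2.1,3.2,0,0, 2.1,3.2,0,0, 2.1,3.2,0,0]'
python3 -m inch '[2.1,3.2,0,0, 2.1,3.2,0,0, 2.1,3.2,0,0, 1.8,3.2,0,0, 0.5,3.2,0,0]'
python3 go.py .5133 .2877 .14
```

```text
[307.04930212 305.03006648]
clock: 5.2
tcp_pos: [0.4275, -0.1111, 0.1821]
orientation: [-0.0, 0.266, 0.964, 0.0]
wrist_force: [0.5, 0.6, -0.2]
finger_gap: 0.0164
grip_force: 58.9
clock: 5.62
tcp_pos: [0.4335, 0.0712, 0.1821]
orientation: [-0.001, 0.265, 0.964, -0.0]
wrist_force: [1.3, -0.0, -0.2]
finger_gap: 0.0163
grip_force: 58.9
t 5.62 tcp [0.4335 0.0712 0.1821] yaw 2.606 zaxis [-0.002  0.    -1.   ] F [ 1.28 -0.03 -0.23] gap 0.0163 grip 58.914323849603534
tool cm [ 4.19 22.7   4.2 ]
```

```bash

python3 -m inch '[0.6,3.4,0.5,0, 0.6,3.4,0.5,0, 0.6,3.4,0.5,0, 0.6,3.4,0.5,0, 0.6,3.4,0.5,0]'
python3 -m inch '[0.6,3,0.6,0, 0.6,2,0.6,0, 0,0.6,0.6,0, 0,0,0.5,0, 0,0,0.5,0]'
python3 -m inch '[0,0,0.5,0, 0,0,0,0, 0,0,0,0, 0,0,0,0, 0,0,0,0]'
python3 go.py .5133 .2877 .105
python3 - <<'E'
from h import *
t=shot('top','t3'); s=shot('side','s3')
a=cv2.resize(t[200:330,140:270],(400,400),interpolation=cv2.INTER_CUBIC)
b=cv2.resize(s[130:240,220:330],(400,400),interpolation=cv2.INTER_CUBIC)
cv2.imwrite('pics/c3.png',np.hstack([a,b]))
E
```

```text
clock: 6.03
tcp_pos: [0.4973, 0.2319, 0.1567]
orientation: [-0.0, 0.265, 0.964, -0.0]
wrist_force: [1.8, -0.6, 0.3]
finger_gap: 0.0159
grip_force: 58.9
clock: 6.45
tcp_pos: [0.515, 0.2838, 0.1283]
orientation: [-0.001, 0.265, 0.964, -0.001]
wrist_force: [0.2, -0.6, -0.1]
finger_gap: 0.0161
grip_force: 59.0
clock: 6.87
tcp_pos: [0.516, 0.2839, 0.1249]
orientation: [0.0, 0.266, 0.964, 0.0]
wrist_force: [-0.1, -0.3, 0.4]
finger_gap: 0.0166
grip_force: 59.0
t 6.87 tcp [0.516  0.2839 0.1249] yaw 2.604 zaxis [ 0.001  0.    -1.   ] F [-0.14 -0.33  0.44] gap 0.0166 grip 58.95921335555613
tool cm [0.42 0.18 1.99]
```

View pics/c3.png

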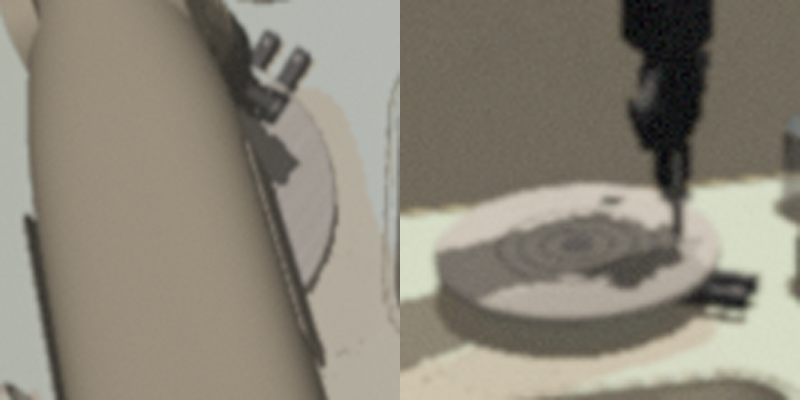

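Top is blocked by the arm. In the side crop the hole is at (612,200), side px about (278,185), and the pin tip is at crop (678,240), side px about (296,196). I'll centre over the slot and go down close to the platter.

```bash
python3 -c "
from h import *
print(pix('side',[.516,.2839,.0703]), pix('side',[.516,.2839,.1049]))
h=ray('side',278.3,185,.044); print(h, np.hypot(*(h[:2]-[.436,.3338])))"
python3 -m inch '[0.4,0.2,0.8,0, 0,0,0.6,0, 0,0,0.4,0, 0,0,0.3,0, 0,0,0,0]'
python3 -m inch '[0,0,0.2,0, 0,0,0,0, 0,0,0,0, 0,0,0,0, 0,0,0,0]'
python3 go.py .5133 .2877 .0986
```

```text
[295.21051101 192.89832276] [294.84979969 182.66340012]
[0.47991643 0.40630673 0.044     ] 0.08476955806908726
clock: 7.38
tcp_pos: [0.5125, 0.288, 0.102]
orientation: [-0.001, 0.265, 0.964, -0.001]
wrist_force: [-0.2, -1.1, -0.3]
finger_gap: 0.0164
grip_force: 58.9
clock: 7.8
tcp_pos: [0.5135, 0.2882, 0.1015]
orientation: [0.0, 0.265, 0.964, 0.0]
wrist_force: [0.6, 0.6, -0.5]
finger_gap: 0.0165
grip_force: 58.9
t 7.8 tcp [0.5135 0.2882 0.1015] yaw 2.605 zaxis [ 0.  0. -1.] F [ 0.56  0.63 -0.45] gap 0.0165 grip 58.948346162214875
tool cm [-0.01 -0.05  0.29]
```

```bash

python3 -m inch '[0,0,0.1,0, 0,0,0,0, 0,0,0,0, 0,0,0,0, 0,0,0,0]' | egrep 'tcp|wrist'
python3 -m inch '[0,0,0.05,0, 0,0,0,0, 0,0,0,0, 0,0,0,0, 0,0,0,0]' | egrep 'tcp|wrist'
python3 -m inch '[0,0,0.03,0, 0,0,0,0, 0,0,0,0, 0,0,0,0, 0,0,0,0]' | egrep 'tcp|wrist'
python3 -m inch '[0,0,0.03,0, 0,0,0,0, 0,0,0,0, 0,0,0,0, 0,0,0,0]' | egrep 'tcp|wrist'
```

```text
tcp_pos: [0.5133, 0.2882, 0.1003]
wrist_force: [0.0, 0.5, -0.1]
tcp_pos: [0.5133, 0.2882, 0.0997]
wrist_force: [0.5, -0.0, -0.3]
tcp_pos: [0.5133, 0.2882, 0.0994]
wrist_force: [-0.7, -0.1, -1.3]
tcp_pos: [0.5133, 0.2882, 0.0991]
wrist_force: [-0.3, -0.6, -0.6]
```

```bash

python3 -m inch '[0,0,0.02,0, 0,0,0,0, 0,0,0,0, 0,0,0,0, 0,0,0,0]' | egrep 'tcp|wrist'
python3 -m inch '[0,0,0.02,0, 0,0,0,0, 0,0,0,0, 0,0,0,0, 0,0,0,0]' | egrep 'tcp|wrist'
python3 -m inch '[0,0,0.02,0, 0,0,0,0, 0,0,0,0, 0,0,0,0, 0,0,0,0]' | egrep 'tcp|wrist'
```

```text
tcp_pos: [0.5133, 0.2882, 0.099]
wrist_force: [1.1, -0.1, -0.5]
tcp_pos: [0.5133, 0.2882, 0.0987]
wrist_force: [0.4, 0.3, -0.6]
tcp_pos: [0.5134, 0.2883, 0.0987]
wrist_force: [-0.3, 1.6, 0.0]
```

```bash

python3 -m inch '[0,0,0.02,0, 0,0,0,0, 0,0,0,0, 0,0,0,0, 0,0,0,0]' | egrep 'tcp|wrist'
python3 -m inch '[0,0,0.02,0, 0,0,0,0, 0,0,0,0, 0,0,0,0, 0,0,0,0]' | egrep 'tcp|wrist'
python3 -m inch '[0,0,0.02,0, 0,0,0,0, 0,0,0,0, 0,0,0,0, 0,0,0,0]' | egrep 'tcp|wrist'
```

```text
tcp_pos: [0.5136, 0.2884, 0.0986]
wrist_force: [1.7, 0.9, 0.8]
tcp_pos: [0.5137, 0.2884, 0.0986]
wrist_force: [0.8, 2.2, 4.8]
tcp_pos: [0.5138, 0.2885, 0.0986]
wrist_force: [0.8, 1.5, 5.5]
```

```bash
cat > w.py <<'E'
from h import *
import os
a=np.radians(np.arange(0,360,2)); C=[.436,.3338,.044]; rr=(.085,.09,.095)
PX=np.array([[pix('side',[C[0]+r*np.cos(x),C[1]+r*np.sin(x),.044]) for x in a] for r in rr],np.float32)
g=cv2.GaussianBlur(cv2.cvtColor(shot('side'),cv2.COLOR_BGR2GRAY),(0,0),.8).astype(np.float32)
p=cv2.remap(g,PX[...,0],PX[...,1],cv2.INTER_LINEAR).mean(0)
H=np.load('H.npy') if os.path.exists('H.npy') else np.zeros((0,180))
H=np.vstack([H,p]); np.save('H.npy',H)
d=p-(np.median(H,0) if len(H)>2 else p)
d2=p-np.median(np.array([np.roll(p,k) for k in range(-8,9)]),0)
# angle relative to the slot (0 = over slot, negative = still to come), deg
rel=lambda i:((2*i+30.8+180)%360)-180
o=np.argsort(d)[:3]; o2=np.argsort(d2)[:4]
s=get_state(); f=s['wrist_force']
print('t',round(s['clock'],2),'vsHist',[(round(rel(i)),round(float(d[i]))) for i in o],'local',[(round(rel(i)),round(float(d2[i]))) for i in o2],'z',s['tcp_pos'][2].round(4),'Fz',f[2].round(1),'Ft',(f[0]*.51+f[1]*.86).round(1))
E
python3 w.py
python3 -m inch '[0,0,0,0, 0,0,0,0, 0,0,0,0, 0,0,0,0, 0,0,0,0]' | egrep 'tcp|wrist'
python3 w.py
python3 -m inch '[0,0,-0.02,0, 0,0,0,0, 0,0,0,0, 0,0,0,0, 0,0,0,0]' | egrep 'tcp|wrist'
python3 w.py
python3 -m inch '[0,0,0,0, 0,0,0,0, 0,0,0,0, 0,0,0,0, 0,0,0,0]' | egrep 'tcp|wrist'
python3 w.py
```

```text
t 12.02 vsHist [(31, 0), (33, 0), (35, 0)] local [(-35, -19), (-37, -18), (1, -17), (-33, -16)] z 0.0986 Fz 5.9 Ft 1.5
tcp_pos: [0.5137, 0.2885, 0.0986]
wrist_force: [1.2, 3.0, 6.2]
t 12.48 vsHist [(31, 0), (33, 0), (35, 0)] local [(-35, -20), (-37, -19), (-33, -18), (1, -16)] z 0.0986 Fz 5.4 Ft 2.2
tcp_pos: [0.5137, 0.2884, 0.0986]
wrist_force: [0.5, 1.1, 6.3]
t 12.95 vsHist [(65, -3), (63, -3), (67, -3)] local [(-35, -20), (-37, -18), (1, -18), (-33, -18)] z 0.0986 Fz 5.0 Ft 2.9
tcp_pos: [0.5137, 0.2883, 0.0986]
wrist_force: [1.4, 1.1, 5.4]
t 13.42 vsHist [(65, -1), (63, -1), (47, -1)] local [(-35, -19), (-37, -18), (-33, -17), (1, -17)] z 0.0986 Fz 5.2 Ft 2.1
```

```bash

python3 -m inch '[0,0,-0.02,0, 0,0,0,0, 0,0,0,0, 0,0,0,0, 0,0,0,0]' | egrep 'wrist'
python3 w.py
python3 -m inch '[0,0,-0.01,0, 0,0,0,0, 0,0,0,0, 0,0,0,0, 0,0,0,0]' | egrep 'wrist'
python3 w.py
python3 -m inch '[0,0,-0.01,0, 0,0,0,0, 0,0,0,0, 0,0,0,0, 0,0,0,0]' | egrep 'wrist'
python3 w.py
```

```text
wrist_force: [1.7, 0.9, 5.6]
t 13.88 vsHist [(43, -1), (41, -1), (33, -1)] local [(-35, -19), (1, -18), (-37, -17), (-33, -16)] z 0.0986 Fz 5.0 Ft 1.7
wrist_force: [2.0, 1.5, 5.8]
t 14.35 vsHist [(59, -4), (61, -4), (63, -3)] local [(1, -18), (-35, -18), (-37, -17), (-1, -17)] z 0.0986 Fz 4.9 Ft 1.7
wrist_force: [1.0, 2.0, 4.0]
t 14.82 vsHist [(61, -5), (59, -4), (63, -4)] local [(-35, -18), (1, -18), (-37, -17), (-1, -17)] z 0.0986 Fz 5.3 Ft 1.9
```

```bash

python3 -m inch '[0,0,-0.02,0, 0,0,0,0, 0,0,0,0, 0,0,0,0, 0,0,0,0]' | egrep 'wrist'
python3 w.py
python3 -m inch '[0,0,-0.02,0, 0,0,0,0, 0,0,0,0, 0,0,0,0, 0,0,0,0]' | egrep 'wrist'
python3 w.py
python3 - <<'E'
from h import *
s=shot('side'); cv2.imwrite('pics/s4.png',cv2.resize(s[170:230,220:320],(800,480),interpolation=cv2.INTER_CUBIC))
E
```

```text
wrist_force: [1.9, 0.4, 3.6]
t 15.28 vsHist [(61, -4), (63, -4), (65, -4)] local [(-35, -19), (1, -19), (-37, -18), (-1, -18)] z 0.0986 Fz 3.3 Ft 1.6
wrist_force: [-0.4, 0.9, 1.4]
t 15.75 vsHist [(63, -11), (61, -11), (59, -10)] local [(1, -19), (-1, -18), (-35, -16), (3, -15)] z 0.0986 Fz 2.8 Ft 1.8
```

View pics/s4.png

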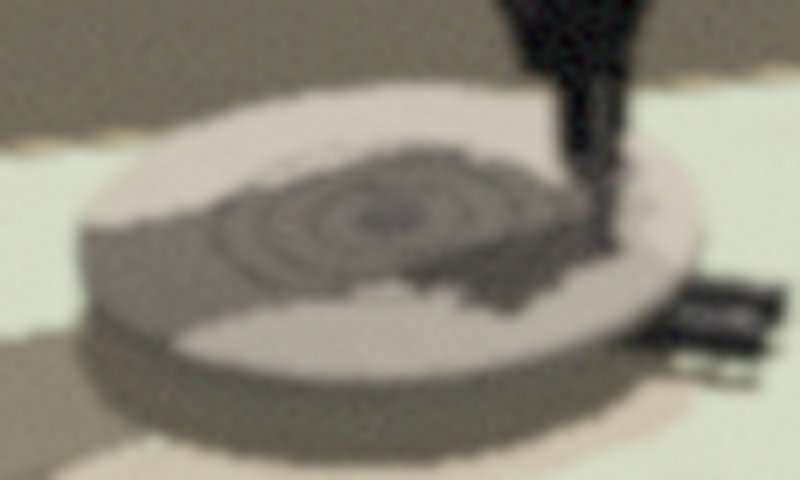

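The crop shows the pin tip on the platter at about (605,240) and the lug at (720,310). The hole isn't clearly visible and seems to be just past the pin, near rel. +60°. I'll lift slightly so it comes round, and track it.

```bash

python3 -m inch '[0,0,-0.03,0, 0,0,0,0, 0,0,0,0, 0,0,0,0, 0,0,0,0]' | egrep 'wrist'
python3 w.py
python3 -m inch '[0,0,0,0, 0,0,0,0, 0,0,0,0, 0,0,0,0, 0,0,0,0]' | egrep 'wrist'
python3 w.py
python3 -m inch '[0,0,0,0, 0,0,0,0, 0,0,0,0, 0,0,0,0, 0,0,0,0]' | egrep 'wrist'
python3 w.py
python3 -m inch '[0,0,0,0, 0,0,0,0, 0,0,0,0, 0,0,0,0, 0,0,0,0]' | egrep 'wrist'
python3 w.py
```

```text
wrist_force: [-0.4, -0.1, -0.8]
t 16.27 vsHist [(77, -48), (79, -46), (75, -45)] local [(1, -20), (-1, -18), (3, -16), (-3, -16)] z 0.099 Fz 0.4 Ft 1.0
wrist_force: [-0.1, -0.9, -0.5]
t 16.73 vsHist [(113, -47), (115, -46), (111, -41)] local [(113, -40), (115, -40), (111, -34), (117, -34)] z 0.0993 Fz -1.0 Ft -0.5
wrist_force: [-0.0, -0.9, -0.5]
t 17.2 vsHist [(151, -43), (149, -43), (153, -40)] local [(151, -26), (149, -26), (153, -23), (147, -21)] z 0.0993 Fz -0.5 Ft 0.7
wrist_force: [-0.5, -1.0, 0.0]
t 17.67 vsHist [(-171, -61), (-173, -59), (-169, -54)] local [(-35, -20), (1, -19), (-37, -18), (-1, -18)] z 0.0992 Fz -1.6 Ft -0.0
```

```bash

python3 -m inch '[0,0,0,0, 0,0,0,0, 0,0,0,0, 0,0,0,0, 0,0,0,0]' | egrep 'wrist'
python3 w.py
python3 -m inch '[0,0,0,0, 0,0,0,0, 0,0,0,0, 0,0,0,0, 0,0.0,0.03,0]' | egrep 'wrist'
python3 w.py
```

```text
wrist_force: [1.0, -0.2, -0.6]
t 18.13 vsHist [(-135, -19), (-137, -19), (-133, -17)] local [(-35, -20), (-37, -19), (1, -18), (-33, -18)] z 0.0992 Fz -0.4 Ft 0.4
wrist_force: [-0.3, -0.2, -0.9]
t 18.6 vsHist [(-101, -28), (-103, -26), (-99, -26)] local [(-103, -20), (-35, -19), (-105, -19), (1, -18)] z 0.0989 Fz -0.0 Ft 0.1
```

```bash

python3 -m inch '[0,0,0.03,0, 0,0,0.02,0, 0,0,0,0, 0,0,0,0, 0,0,0,0]' | egrep 'wrist'
python3 w.py
```

```text
wrist_force: [-0.2, 0.1, 1.2]
t 19.07 vsHist [(-73, -52), (-75, -51), (-71, -46)] local [(-73, -48), (-75, -45), (-71, -40), (-77, -34)] z 0.0986 Fz 2.2 Ft 1.8
```

```bash

python3 -m inch '[0,0,0.01,0, 0,0,0,0, 0,0,0,0, 0,0,0,0, 0,0,0,0]' | egrep 'wrist'
python3 w.py
```

```text
wrist_force: [0.4, 0.9, 3.3]
t 19.53 vsHist [(-57, -51), (-59, -48), (-55, -48)] local [(-57, -25), (-59, -23), (1, -20), (-35, -19)] z 0.0986 Fz 2.6 Ft 1.7
```

```bash

python3 -m inch '[0,0,0.01,0, 0,0,0,0, 0,0,0,0, 0,0,0,0, 0,0,0,0]' | egrep 'wrist'
python3 w.py
```

```text
wrist_force: [1.1, 1.4, 4.4]
t 20.0 vsHist [(-53, -53), (-55, -53), (-51, -47)] local [(-35, -19), (1, -18), (-37, -18), (-1, -17)] z 0.0986 Fz 6.0 Ft 2.8
```

```bash

python3 -m inch '[0,0,-0.02,0, 0,0,0,0, 0,0,0,0, 0,0,0,0, 0,0,0,0]' | egrep 'wrist'
python3 w.py
python3 -m inch '[0,0,-0.01,0, 0,0,0,0, 0,0,0,0, 0,0,0,0, 0,0,0,0]' | egrep 'wrist'
python3 w.py
```

```text
wrist_force: [0.6, 1.3, 5.0]
t 20.47 vsHist [(-55, -53), (-53, -53), (-57, -47)] local [(-35, -19), (1, -18), (-1, -18), (-37, -17)] z 0.0986 Fz 4.8 Ft 2.1
wrist_force: [2.5, 1.4, 5.5]
t 20.93 vsHist [(-55, -52), (-53, -52), (-57, -47)] local [(-35, -20), (1, -19), (-37, -18), (-1, -18)] z 0.0986 Fz 4.9 Ft 1.5
```

```bash

python3 -m inch '[0,0,-0.02,0, 0,0,0,0, 0,0,0,0, 0,0,0,0, 0,0,0,0]' | egrep 'wrist'
python3 w.py
python3 -m inch '[0,0,-0.01,0, 0,0,0,0, 0,0,0,0, 0,0,0,0, 0,0,0,0]' | egrep 'wrist'
python3 w.py
```

```text
wrist_force: [1.4, 1.6, 3.8]
t 21.4 vsHist [(-53, -53), (-55, -53), (-51, -48)] local [(1, -19), (-35, -19), (-1, -18), (-37, -17)] z 0.0986 Fz 4.0 Ft 1.5
wrist_force: [0.7, 1.7, 3.3]
t 21.87 vsHist [(-49, -50), (-51, -50), (-47, -48)] local [(1, -20), (-1, -19), (3, -16), (-3, -16)] z 0.0986 Fz 2.6 Ft 1.3
```

```bash

python3 -m inch '[0,0,-0.01,0, 0,0,0,0, 0,0,0,0, 0,0,0,0, 0,0,0,0]' | egrep 'wrist'
python3 w.py
```

```text
wrist_force: [0.5, -0.1, 0.6]
t 22.33 vsHist [(-27, -16), (-29, -15), (-25, -14)] local [(1, -19), (-1, -18), (-3, -16), (3, -15)] z 0.0987 Fz 1.1 Ft 1.3
```

```bash

python3 -m inch '[0,0,0.03,0, 0,0,0,0, 0,0,0,0, 0,0,0,0, 0,0,0,0]' | egrep 'wrist'
python3 w.py
```

```text
wrist_force: [1.0, 0.3, 1.2]
t 22.8 vsHist [(-15, -31), (-13, -30), (-17, -28)] local [(-35, -15), (47, -14), (-37, -13), (49, -13)] z 0.0986 Fz 1.8 Ft 0.4
```

```bash

python3 -m inch '[0,0,0.015,0, 0,0,0,0, 0,0,0,0, 0,0,0,0, 0,0,0,0]' | egrep 'wrist|tcp'
python3 w.py
```

```text
tcp_pos: [0.5134, 0.2884, 0.0987]
wrist_force: [0.8, 1.0, 0.4]
t 23.27 vsHist [(9, -15), (7, -14), (11, -13)] local [(-35, -19), (-37, -18), (-33, -17), (3, -14)] z 0.0986 Fz 1.6 Ft 1.0
```

```bash

python3 -m inch '[0,0,0.02,0, 0,0,0,0, 0,0,0,0, 0,0,0,0, 0,0,0,0]' | egrep 'wrist|tcp'
python3 w.py
```

```text
tcp_pos: [0.5136, 0.2884, 0.0986]
wrist_force: [1.2, 1.6, 2.7]
t 23.73 vsHist [(15, -22), (13, -22), (17, -21)] local [(-35, -20), (-37, -19), (-33, -17), (47, -14)] z 0.0986 Fz 2.9 Ft 1.6
```

Missed this pass: the hole crept by without the pin dropping in. I'll go round again and stall it closer to the slot.

```bash

python3 -m inch '[0,0,-0.1,0, 0,0,0,0, 0,0,0,0, 0,0,0,0, 0,0,0,0]' | egrep 'wrist|tcp'
python3 w.py
python3 -m inch '[0,0,0,0, 0,0,0,0, 0,0,0,0, 0,0,0,0, 0,0,0,0]' | egrep 'wrist'
python3 w.py
python3 -m inch '[0,0,0,0, 0,0,0,0, 0,0,0,0, 0,0,0,0, 0,0,0,0]' | egrep 'wrist'
python3 -m inch '[0,0,0,0, 0,0,0,0, 0,0,0,0, 0,0,0,0, 0,0,0,0]' | egrep 'wrist'
python3 -m inch '[0,0,0,0, 0,0,0,0, 0,0,0,0, 0,0,0,0, 0,0,0,0]' | egrep 'wrist'
python3 w.py
python3 -m inch '[0,0,0,0, 0,0,0,0, 0,0,0,0, 0,0,0,0, 0,0,0,0]' | egrep 'wrist'
python3 w.py
```

```text
tcp_pos: [0.5128, 0.2879, 0.0988]
wrist_force: [0.1, -0.1, -0.4]
t 24.2 vsHist [(63, -10), (61, -9), (65, -9)] local [(1, -18), (-1, -17), (-3, -16), (-35, -15)] z 0.0988 Fz 0.2 Ft 0.1
wrist_force: [0.7, 0.2, -0.6]
t 24.67 vsHist [(77, -50), (75, -50), (73, -46)] local [(-35, -19), (1, -18), (-37, -17), (-1, -17)] z 0.0993 Fz -0.1 Ft 0.3
wrist_force: [0.8, 0.0, 0.3]
wrist_force: [0.1, 0.1, -1.5]
wrist_force: [-0.4, 0.2, -0.4]
t 25.97 vsHist [(179, -50), (177, -50), (175, -45)] local [(179, -31), (177, -31), (175, -26), (-179, -19)] z 0.0993 Fz -0.5 Ft 0.8
wrist_force: [0.3, 0.1, -0.5]
t 26.43 vsHist [(-145, -21), (-143, -20), (-147, -19)] local [(-35, -19), (1, -18), (-37, -18), (-1, -17)] z 0.0993 Fz -0.8 Ft -0.6
```

```bash

python3 -m inch '[0,0,0,0, 0,0,0,0, 0,0,0,0, 0,0,0,0, 0,0,0,0]' | egrep 'wrist'
python3 -m inch '[0,0,0,0, 0,0,0,0, 0,0,0,0, 0,0,0,0, 0,0,0,0]' | egrep 'wrist'
python3 w.py
python3 -m inch '[0,0,0.03,0, 0,0,0.03,0, 0,0,0.02,0, 0,0,0,0, 0,0,0,0]' | egrep 'wrist'
python3 w.py
```

```text
wrist_force: [0.4, 0.6, -0.9]
wrist_force: [-0.1, -0.0, 0.3]
t 27.32 vsHist [(-81, -58), (-79, -57), (-83, -51)] local [(-79, -43), (-81, -40), (-77, -33), (-83, -29)] z 0.0993 Fz -0.1 Ft 0.1
wrist_force: [0.6, 0.8, 1.0]
t 27.78 vsHist [(-51, -51), (-49, -50), (-53, -47)] local [(1, -19), (-1, -18), (-3, -16), (3, -15)] z 0.0987 Fz 0.4 Ft 0.3
```

```bash

python3 -m inch '[0,0,0.02,0, 0,0,0,0, 0,0,0,0, 0,0,0,0, 0,0,0,0]' | egrep 'wrist'
python3 w.py
```

```text
wrist_force: [1.2, 1.2, 2.6]
t 28.25 vsHist [(-29, -15), (-27, -14), (-31, -12)] local [(-33, -19), (-31, -19), (-29, -18), (1, -18)] z 0.0986 Fz 2.7 Ft 2.5
```

```bash

python3 -m inch '[0,0,0.015,0, 0,0,0,0, 0,0,0,0, 0,0,0,0, 0,0,0,0]' | egrep 'wrist'
python3 w.py
```

```text
wrist_force: [1.4, 1.2, 4.6]
t 28.72 vsHist [(-29, -16), (-27, -16), (-31, -13)] local [(-31, -18), (1, -18), (-33, -17), (-29, -16)] z 0.0986 Fz 5.9 Ft 2.9
```

```bash

python3 -m inch '[0,0,-0.04,0, 0,0,0,0, 0,0,0,0, 0,0,0,0, 0,0,0,0]' | egrep 'wrist'
python3 w.py
```

```text
wrist_force: [0.7, 1.6, 4.3]
t 29.18 vsHist [(-27, -18), (-29, -17), (-25, -16)] local [(1, -18), (-1, -17), (3, -15), (-31, -14)] z 0.0986 Fz 4.8 Ft 1.7
```

```bash

python3 -m inch '[0,0,-0.01,0, 0,0,0,0, 0,0,0,0, 0,0,0,0, 0,0,0,0]' | egrep 'wrist'
python3 w.py
python3 -m inch '[0,0,-0.005,0, 0,0,0,0, 0,0,0,0, 0,0,0,0, 0,0,0,0]' | egrep 'wrist'
python3 w.py
```

```text
wrist_force: [1.6, 2.0, 4.1]
t 29.65 vsHist [(-27, -18), (-29, -16), (-25, -15)] local [(1, -19), (-1, -17), (3, -15), (-3, -14)] z 0.0986 Fz 2.9 Ft 2.4
wrist_force: [0.9, 1.8, 3.9]
t 30.12 vsHist [(-27, -21), (-25, -21), (-23, -18)] local [(1, -18), (-1, -17), (3, -15), (-27, -15)] z 0.0986 Fz 2.7 Ft 2.1
```

```bash

python3 -m inch '[0,0,0,0, 0,0,0,0, 0,0,0,0, 0,0,0,0, 0,0,0,0]' | egrep 'wrist'
python3 w.py
python3 -m inch '[0,0,0,0, 0,0,0,0, 0,0,0,0, 0,0,0,0, 0,0,0,0]' | egrep 'wrist'
python3 w.py
```

```text
wrist_force: [1.0, 1.7, 2.1]
t 30.58 vsHist [(-21, -25), (-23, -24), (-19, -21)] local [(1, -19), (-1, -18), (3, -16), (47, -13)] z 0.0986 Fz 3.2 Ft 2.3
wrist_force: [1.5, 1.0, 2.5]
t 31.05 vsHist [(-15, -33), (-17, -30), (-13, -29)] local [(47, -13), (-37, -13), (-35, -13), (49, -13)] z 0.0986 Fz 1.9 Ft 2.0
```

```bash

python3 -m inch '[0,0,0.005,0, 0,0,0,0, 0,0,0,0, 0,0,0,0, 0,0,0,0]' | egrep 'wrist|tcp'
python3 w.py
```

```text
tcp_pos: [0.5132, 0.2881, 0.0986]
wrist_force: [1.1, 1.1, 1.9]
t 31.52 vsHist [(-7, -12), (-9, -11), (-5, -10)] local [(-35, -19), (-37, -18), (-1, -18), (-3, -18)] z 0.0985 Fz -0.6 Ft 0.6
```

```bash

python3 -m inch '[0,0,0.07,0, 0,0,0.05,0, 0,0,0,0, 0,0,0,0, 0,0,0,0]' | egrep 'wrist|tcp'
python3 w.py
```

```text
tcp_pos: [0.5132, 0.2883, 0.0973]
wrist_force: [1.0, 2.2, -0.3]
t 31.98 vsHist [(37, -9), (35, -9), (39, -9)] local [(1, -21), (-35, -19), (3, -19), (-37, -18)] z 0.0974 Fz -0.0 Ft 1.9
```

In the hole: z has dropped, Fz is about 0, and the platter is leaning on the pin with roughly 2 N. I'll lower it towards the slot.

```bash

python3 -m inch '[0,0,0.15,0, 0,0,0.2,0, 0,0,0.2,0, 0,0,0.2,0, 0,0,0.2,0]' | egrep 'wrist|tcp'
python3 -m inch '[0,0,0.1,0, 0,0,0.1,0, 0,0,0,0, 0,0,0,0, 0,0,0,0]' | egrep 'wrist|tcp'
python3 go.py .5133 .2877 .0645
```

```text
tcp_pos: [0.5132, 0.2881, 0.0876]
wrist_force: [1.6, 1.9, 0.7]
tcp_pos: [0.513, 0.288, 0.0856]
wrist_force: [1.0, 0.9, -1.8]
t 32.82 tcp [0.513  0.288  0.0856] yaw 2.605 zaxis [-0.001 -0.    -1.   ] F [ 1.    0.92 -1.77] gap 0.0156 grip 59.07221496105194
tool cm [-0.04 -0.01  2.11]
```

```bash

python3 -m inch '[0,0,0.1,0, 0,0,0.05,0, 0,0,0.05,0, 0,0,0.05,0, 0,0,0,0]' | egrep 'wrist|tcp'
python3 -m inch '[0,0,0.04,0, 0,0,0.04,0, 0,0,0,0, 0,0,0,0, 0,0,0,0]' | egrep 'wrist|tcp'
```

```text
tcp_pos: [0.5134, 0.2882, 0.0835]
wrist_force: [1.0, 1.3, 0.1]
tcp_pos: [0.5133, 0.2882, 0.0827]
wrist_force: [1.6, 1.3, 1.3]
```

```bash

python3 -m inch '[0,0,0.05,0, 0,0,0.05,0, 0,0,0,0, 0,0,0,0, 0,0,0,0]' | egrep 'wrist|tcp'
```

```text
tcp_pos: [0.5135, 0.2884, 0.0818]
wrist_force: [1.9, 2.4, 1.9]
```

```bash

python3 -m inch '[0,0.03,0.04,0, 0,0,0.04,0, 0,0,0,0, 0,0,0,0, 0,0,0,0]' | egrep 'wrist|tcp'
```

```text
tcp_pos: [0.5137, 0.2887, 0.0811]
wrist_force: [2.2, 3.4, 4.3]
```

```bash

python3 -m inch '[0,0.06,0,0, 0,0.04,0,0, 0,0,0,0, 0,0,0,0, 0,0,0,0]' | egrep 'wrist|tcp'
```

```text
tcp_pos: [0.5138, 0.2892, 0.0806]
wrist_force: [1.7, 2.6, 1.3]
```

```bash

python3 -m inch '[0,0.05,0,0, 0,0,0.05,0, 0,0,0.05,0, 0,0,0,0, 0,0,0,0]' | egrep 'wrist|tcp'
python3 -m inch '[0,0,0.05,0, 0,0,0.05,0, 0,0,0.05,0, 0,0,0,0, 0,0,0,0]' | egrep 'wrist|tcp'
```

```text
tcp_pos: [0.5138, 0.2896, 0.0795]
wrist_force: [2.1, 1.5, -0.4]
tcp_pos: [0.514, 0.2896, 0.0782]
wrist_force: [2.0, 1.1, 0.0]
```

In the slot with forces low. I'll carry on down to home at TCP z ≈ 0.0645.

```bash

python3 -m inch '[0,0,0.15,0, 0,0,0.15,0, 0,0,0.15,0, 0,0,0.1,0, 0,0,0,0]' | egrep 'wrist|tcp'
python3 -m inch '[0,0,0.15,0, 0,0,0.15,0, 0,0,0.1,0, 0,0,0.1,0, 0,0,0,0]' | egrep 'wrist|tcp'
python3 go.py .5133 .2877 .0645
```

```text
tcp_pos: [0.514, 0.2896, 0.0725]
wrist_force: [0.6, 1.5, -1.3]
tcp_pos: [0.5141, 0.2896, 0.0676]
wrist_force: [1.0, 1.9, -0.7]
t 36.57 tcp [0.5141 0.2896 0.0676] yaw 2.605 zaxis [-0. -0. -1.] F [ 1.04  1.89 -0.67] gap 0.0167 grip 59.18038783594966
tool cm [-0.04 -0.21  0.31]
```

```bash

python3 -m inch '[0,0,0.1,0, 0,0,0.08,0, 0,0,0.04,0, 0,0,0,0, 0,0,0,0]' | egrep 'wrist|tcp'
python3 -m inch '[0,0,0.03,0, 0,0,0.03,0, 0,0,0,0, 0,0,0,0, 0,0,0,0]' | egrep 'wrist|tcp'
python3 -m inch '[0,0,0.03,0, 0,0,0,0, 0,0,0,0, 0,0,0,0, 0,0,0,0]' | egrep 'wrist|tcp'
```

```text
tcp_pos: [0.5141, 0.2897, 0.0656]
wrist_force: [1.9, 0.8, -0.1]
tcp_pos: [0.5142, 0.2897, 0.0651]
wrist_force: [1.2, 1.5, 1.1]
tcp_pos: [0.5142, 0.2897, 0.0647]
wrist_force: [1.8, 2.4, 0.5]
```

```bash

python3 -m inch '[0,0,0.02,0, 0,0,0,0, 0,0,0,0, 0,0,0,0, 0,0,0,0]' | egrep 'wrist|tcp'
python3 -m inch '[0,0,0,0, 0,0,0,0, 0,0,0,0, 0,0,0,0, 0,0,0,0]' 0.2 20
python3 -m inch '[0,0,0,0, 0,0,0,0, 0,0,0,0, 0,0,0,0, 0,0,0,0]' 0.2 
```

```text
tcp_pos: [0.5143, 0.2898, 0.0647]
wrist_force: [1.0, 2.2, 2.2]
clock: 38.65
tcp_pos: [0.5138, 0.2895, 0.0643]
orientation: [-0.0, 0.265, 0.964, -0.0]
wrist_force: [0.8, -0.1, -0.1]
finger_gap: 0.0511
grip_force: 0.0
clock: 39.07
tcp_pos: [0.5142, 0.2897, 0.0646]
orientation: [0.0, 0.265, 0.964, -0.0]
wrist_force: [0.1, -0.1, 0.4]
finger_gap: 0.0509
grip_force: 0.0
```

```bash

python3 -m inch '[0,0,-0.8,0, 0,0,-2,0, 0,0,-3,0, 0,0,-3,0, 0,0,-3,0]' | egrep 'wrist|tcp'
python3 -m inch '[0,-3,-0.5,0, 0,-3.5,0,0, 0,-3.5,0,0, 0,-3.5,0,0, 0,-3,0,0]' | egrep 'wrist|tcp'
python3 - <<'E'
from h import *
import time
t=shot('top'); s=shot('side')
a=cv2.resize(t[200:330,140:270],(400,400),interpolation=cv2.INTER_CUBIC)
b=cv2.resize(s[150:240,230:320],(400,400),interpolation=cv2.INTER_CUBIC)
cv2.imwrite('pics/c5.png',np.hstack([a,b]))
print(pix('side',[.5137,.2895,.046]),pix('side',[.5137,.2895,.084]),pix('top',[.5137,.2895,.07]))
E
```

```text
tcp_pos: [0.5139, 0.2896, 0.1843]
wrist_force: [0.2, -0.4, 0.1]
tcp_pos: [0.4284, 0.1466, 0.1882]
wrist_force: [1.0, 0.4, 0.1]
[294.41499477 199.18403025] [294.01114289 188.17114323] [216.3432444  232.90566123]
```

View pics/c5.png

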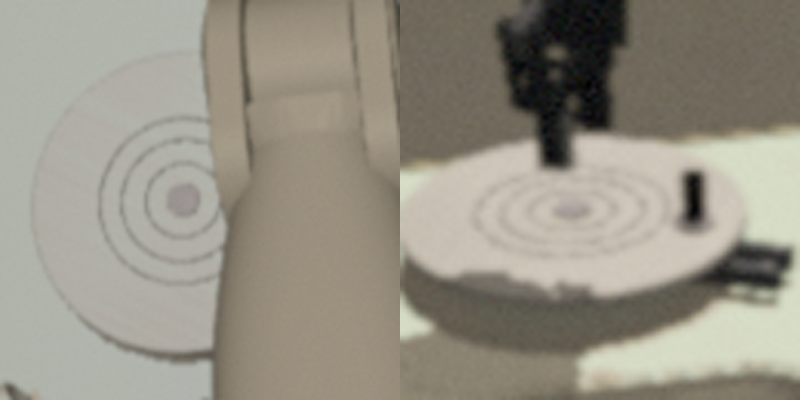

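The crop shows the pin upright with its collar on the platter at side px (296,200) and its grip top at (296,188.7). That matches the home prediction of (294,199) and (294,188), and the gripper is clear. Handing in.

```bash
python3 -m inch '[0,0,-1,0, 0,0,0,0, 0,0,0,0, 0,0,0,0, 0,0,0,0]' | egrep 'wrist|clock'; python3 -c "
from h import *
print(env.hand_in())"
```

```text
clock: 40.42
wrist_force: [0.2, 0.5, 0.5]
the job is handed in; nothing more can be done
None
```

The platter was braked to a creep on the second pass of the hole, after a first pass missed. The pin is pushed home through hole and slot with its collar on the platter and released, and the job was handed in at about 40 s; the hand-in returned no verdict.

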